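# Stand the reagent bottles in their colour-matched drip dishes

### The job

Set up the gel bench: one after another, stand each amber bottle with a coloured cap (red, yellow, green, blue) upright and flat in the drip dish of its own colour. Leave the two black-capped bottles and the dishes where they are. The bottles are glass: set them down gently, do not drop them or knock any over.

Things in the scene. Friction and masses are not known exactly. Their poses are not given: they have to be found in the camera images.
- bottle_red: Upright amber-brown glass reagent bottle, 88 mm tall, about 0.12 kg: body 44 mm in diameter from 0 to 58 mm height with a white paper band, sloping shoulder to 67 mm, red screw cap 32 mm in diameter from 66 to 88 mm. Origin: centre of its underside; z up along the bottle.
- bottle_yellow: Upright amber-brown glass reagent bottle, 88 mm tall, about 0.12 kg: body 44 mm in diameter from 0 to 58 mm height with a white paper band, sloping shoulder to 67 mm, yellow screw cap 32 mm in diameter from 66 to 88 mm. Origin: centre of its underside; z up along the bottle.
- bottle_green: Upright amber-brown glass reagent bottle, 88 mm tall, about 0.12 kg: body 44 mm in diameter from 0 to 58 mm height with a white paper band, sloping shoulder to 67 mm, green screw cap 32 mm in diameter from 66 to 88 mm. Origin: centre of its underside; z up along the bottle.
- bottle_blue: Upright amber-brown glass reagent bottle, 88 mm tall, about 0.12 kg: body 44 mm in diameter from 0 to 58 mm height with a white paper band, sloping shoulder to 67 mm, blue screw cap 32 mm in diameter from 66 to 88 mm. Origin: centre of its underside; z up along the bottle.
- bottle_black_a: Upright amber-brown glass reagent bottle, 88 mm tall, about 0.12 kg: body 44 mm in diameter from 0 to 58 mm height with a white paper band, sloping shoulder to 67 mm, black screw cap 32 mm in diameter from 66 to 88 mm. Origin: centre of its underside; z up along the bottle. Not part of the job.
- bottle_black_b: Upright amber-brown glass reagent bottle, 88 mm tall, about 0.12 kg: body 44 mm in diameter from 0 to 58 mm height with a white paper band, sloping shoulder to 67 mm, black screw cap 32 mm in diameter from 66 to 88 mm. Origin: centre of its underside; z up along the bottle. Not part of the job.
- dish_red: Round shallow red drip dish, loose on the bench, 0.3 kg: 80 mm outer diameter at the rim, 12 mm high, wall and floor 4 mm thick, open inside to 68 mm diameter at the floor. Origin: centre of its underside; z up.
- dish_yellow: Round shallow yellow drip dish, loose on the bench, 0.3 kg: 80 mm outer diameter at the rim, 12 mm high, wall and floor 4 mm thick, open inside to 68 mm diameter at the floor. Origin: centre of its underside; z up.
- dish_green: Round shallow green drip dish, loose on the bench, 0.3 kg: 80 mm outer diameter at the rim, 12 mm high, wall and floor 4 mm thick, open inside to 68 mm diameter at the floor. Origin: centre of its underside; z up.
- dish_blue: Round shallow blue drip dish, loose on the bench, 0.3 kg: 80 mm outer diameter at the rim, 12 mm high, wall and floor 4 mm thick, open inside to 68 mm diameter at the floor. Origin: centre of its underside; z up.

How it is judged:
At the end, for the whole second after the job is handed in: Each coloured-cap bottle stands released and at rest on the floor of its colour's dish (0-8 mm above the dish's underside), within 16 mm of its centre and 0.1 rad of upright; dishes and black-capped bottles within 30 mm of their start, black ones upright, at rest (horizontal distance between bottle_red and dish_red below 0.016 m and z of bottle_red in the frame of dish_red between 0 and 0.008 m and angle between each of bottle_red, bottle_yellow, bottle_green, bottle_blue, bottle_black_a, bottle_black_b's own z axis and vertical below 0.1 rad and linear speed of each of bottle_red, bottle_yellow, bottle_green, bottle_blue, bottle_black_a, bottle_black_b below 0.02 m/s and distance of each of dish_red, dish_yellow, dish_green, dish_blue, bottle_black_a, bottle_black_b from where it was at the start of the episode below 0.03 m and contact force between each of bottle_red, bottle_yellow, bottle_green, bottle_blue and the fingers below 0.05 N and horizontal distance between bottle_yellow and dish_yellow below 0.016 m and z of bottle_yellow in the frame of dish_yellow between 0 and 0.008 m and horizontal distance between bottle_green and dish_green below 0.016 m and z of bottle_green in the frame of dish_green between 0 and 0.008 m and horizontal distance between bottle_blue and dish_blue below 0.016 m and z of bottle_blue in the frame of dish_blue between 0 and 0.008 m); the robot touches nothing.
It fails at once if a bottle is knocked over (leans more than 0.6 rad) (angle between any of bottle_red, bottle_yellow, bottle_green, bottle_blue, bottle_black_a, bottle_black_b's own z axis and vertical above 0.6 rad).
It fails at once if a bottle is dropped (moves faster than 0.7 m/s, about a 25 mm fall, while the fingers do not touch it) ((linear speed of bottle_red above 0.7 m/s and contact force between bottle_red and the fingers below 0.05 N) or (linear speed of bottle_yellow above 0.7 m/s and contact force between bottle_yellow and the fingers below 0.05 N) or (linear speed of bottle_green above 0.7 m/s and contact force between bottle_green and the fingers below 0.05 N) or (linear speed of bottle_blue above 0.7 m/s and contact force between bottle_blue and the fingers below 0.05 N) or (linear speed of bottle_black_a above 0.7 m/s and contact force between bottle_black_a and the fingers below 0.05 N) or (linear speed of bottle_black_b above 0.7 m/s and contact force between bottle_black_b and the fingers below 0.05 N)).
It fails at once if a black-capped bottle is moved more than 30 mm (distance of any of bottle_black_a, bottle_black_b from where it was at the start of the episode above 0.03 m).
It fails at once if a dish is moved more than 30 mm (distance of any of dish_red, dish_yellow, dish_green, dish_blue from where it was at the start of the episode above 0.03 m).
It also fails if it takes over 109 s, if anything falls off the work surface, if the arm or the gripper's body presses on something with over 40 N, if the wrist force passes 120 N, or if a joint passes its speed limit or range.

### The arm

A 7-joint arm with a two-finger parallel gripper is mounted at the origin on the work surface. World frame = base frame: x ahead of the robot, y to its left, z up, the work surface at z = 0. Lengths are in m, angles in rad, forces in N, time in s.
With the tool pointing down it reaches from about 0.4 to 0.85 m from the base axis. Payload 10.4 kg.
Tool frame: the origin (TCP) lies at the very end of the fingers, on their centre line; the grasp point (between the pads) lies 19 mm behind it (grip_point_offset is the distance from the TCP to the grasp point, in m); z points along the fingers, y is the line along which they close (so a half turn about z gives the same grasp; the last joint's range is limited). The gripper opens to 87 mm and grips with 3 to 60 N. Pads are 19 mm wide; open, the fingers measure 117 mm over their backs; the gripper's body (75 mm by 190 mm) begins 51 mm behind the grasp point.
Start: joints at [1.176, 0.332, -0.065, 1.46, 0.022, 1.35, -0.088], TCP at [0.227, -0.582, 0.223] pointing down, gripper open.
Joint ranges: [-2.6, 2.6], [-0.5, 2.12], [-1.47, 1.34], [0.16, 2.42], [-1.27, 4.41], [0.06, 2.06], [-2.6, 2.6]. Speed limits (rad/s): [2.22, 2.22, 2.79, 2.79, 3.14, 3.14, 3.14].

### API

Orientations are given as a unit quaternion [x, y, z, w].
In Python, from bench import * gives the robot as it stands.
- The arm moves only by the tool play_rows, never from a script. Its argument "increments" is text: rows parted by semicolons, each of 7 numbers parted by spaces: the turn, a rotation vector about the tool's x, y, z in rad, then the shift along the tool's x, y, z in m, then the opening, from 0 (shut) to 1 (fully open). A call has 1 to 8 rows; each row is the pose to reach, as a shift and turn from the pose commanded when the call began, along the tool's axes at that moment; what a row does not reach only later rows make up. A row lasts 1/10 s, in which the tool goes at most 50 mm and 8.59 degrees, less where a joint would pass 70% of its speed; a pose out of reach is approached as far as the arm can. A call with a gripper value outside its range is refused whole. The fingers move at their own pace and stop on an object; "grip_force" is the grip in N (left out, the last holds). Time passes only in rows, so rows that repeat a pose let the fingers close. It gives the time, the measured TCP pose, the force, the opening and the grip force at its end, in the units of the state.
- read_state(): the state, without advancing time (a new reading comes with each control period).
- camera(name): name is "scene" or "top" or "wrist"; returns a dict with "color" (420x560x3 uint8, red, green, blue), "fx", "fy", "cx", "cy" (pixels), "camera_from_world" (4x4, takes a point from world to camera coordinates); the wrist camera has in their place "mount" (4x4, takes a point from camera to tool coordinates, whose origin is the TCP and whose axes are the flange's). Camera axes: x right, y down, z forward; pixel columns grow to the right and rows downward; lengths in m; the calibration is good to about 2 mm. A picture is of the moment at which its call begins: read the wrist's pose just before it. There is no depth.
- close_job(): hands the job in; it is judged then, once.
The state is a dict: "time": time; "joint_positions": joint angles; "joint_vel": joint speeds; "joint_torque": joint torques, N m; "ee_pos": TCP position; "eef_rot": TCP orientation; "ft_force": force on the tool from outside, world axes, zero at the start; "torque": the same for the moment, N m; "width": finger opening in m; "grip_force": force on a finger pad.
Only numpy, scipy, OpenCV 4.12 (cv2) and the standard library are available. Lean on these libraries where they do the work, as an engineer would, in place of code of your own. Each camera call takes 0.05 s, during which the arm holds its last target. There are 200 camera calls.

## Working session

There is one attempt and no reset: what is moved stays moved. The work goes in short steps, Python scripts to look and compute and a tool call to move; the robot and the scene stay as the last step left them, time stands still between calls to the robot, and variables do not carry over. Pictures are saved under pics/ and viewed, at most 14 in all, crops included, and the job is handed in when it is done.

Besides the shell and the picture viewer there is one more tool, called by a JSON object that holds its "api" and its "payload". play_rows: Moves the arm, as the interface text tells. Its arguments: {"type":"object","properties":{"increments":{"type":"string"},"grip_force":{"type":"number"}},"required":["increments"]}

```bash
mkdir -p pics
python3 - <<'E'
from bench import *
import cv2
s=read_state();print({k:s[k] for k in ("time","ee_pos","eef_rot","width")})
for n in("top","scene"):
    c=camera(n);cv2.imwrite(f"pics/{n}0.png",c["color"][:,:,::-1]);print(n,c["fx"],c["fy"],c["cx"],c["cy"],c["camera_from_world"])
E
```

```text
{'time': 0.0, 'ee_pos': array([ 0.22689836, -0.58191638,  0.2217536 ]), 'eef_rot': array([ 9.82765731e-01,  1.84853953e-01, -1.69649248e-04, -7.11422223e-04]), 'width': 0.08711992597530821}
top 491.84156989851215 491.84156989851215 274.38542692498146 209.6295411875526 [[ 0.01451466 -0.99942242  0.03072699 -0.02359805]
 [-0.99833385 -0.01620152 -0.0553808   0.51410916]
 [ 0.05584663 -0.02987196 -0.99799239  1.09806526]
 [ 0.          0.          0.          1.        ]]
scene 399.88776530060096 399.88776530060096 278.9956374429248 207.08464409263496 [[-0.82522298  0.56479924 -0.00297628  0.42502908]
 [ 0.34437653  0.4989747  -0.79525408 -0.14548957]
 [-0.44767381 -0.6572869  -0.60626899  1.14662983]
 [ 0.          0.          0.          1.        ]]
```

View pics/top0.png

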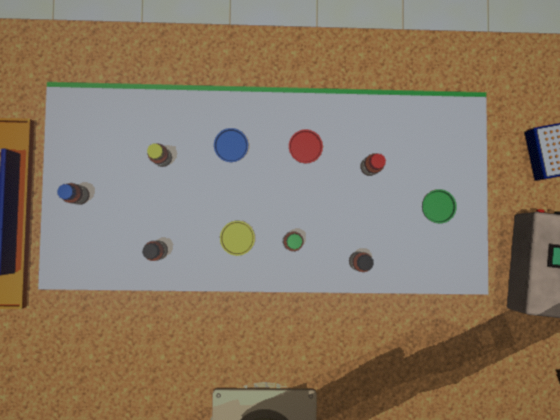

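View pics/scene0.png

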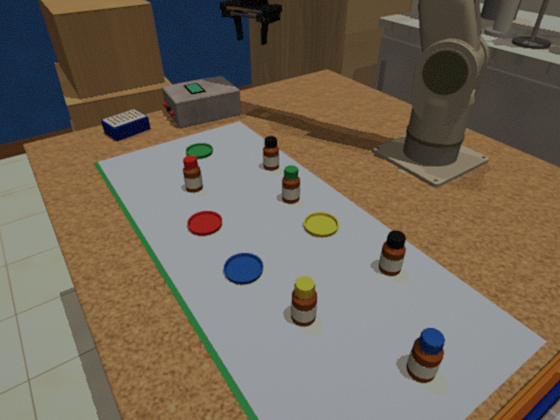

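```bash
cat > h.py <<'E'
from bench import *
import cv2, numpy as np
from scipy.spatial.transform import Rotation as R
H={"red":[(0,6),(174,180)],"yellow":[(24,36)],"green":[(50,75)],"blue":[(100,125)]}
def mask(img,col,smin=130,vmin=50):
    h=cv2.cvtColor(img,cv2.COLOR_RGB2HSV);m=0
    for a,b in H[col]: m=m|cv2.inRange(h,(a,smin,vmin),(b,255,255))
    return m
def back(c,u,v,z):
    T=c["camera_from_world"];Rm=T[:3,:3];o=-Rm.T@T[:3,3]
    d=Rm.T@np.array([(u-c["cx"])/c["fx"],(v-c["cy"])/c["fy"],1.])
    return o+d*(z-o[2])/d[2]
def proj(c,P):
    T=c["camera_from_world"];p=T[:3,:3]@P+T[:3,3];return c["fx"]*p[0]/p[2]+c["cx"],c["fy"]*p[1]/p[2]+c["cy"]
def blobs(m,amin=40):
    out=[]
    for k in cv2.findContours(m,cv2.RETR_EXTERNAL,cv2.CHAIN_APPROX_NONE)[0]:
        k=cv2.convexHull(k);a=cv2.contourArea(k)
        if a>amin:
            M=cv2.moments(k);out.append((a,M["m10"]/M["m00"],M["m01"]/M["m00"]))
    return sorted(out,reverse=True)
def wristcam():
    s=read_state();c=camera("wrist");X=np.eye(4);X[:3,:3]=R.from_quat(s["eef_rot"]).as_matrix();X[:3,3]=s["ee_pos"]
    c["camera_from_world"]=np.linalg.inv(X@c["mount"]);return c
E
python3 - <<'E'
from h import *
for n in("top","scene"):
    c=camera(n);im=c["color"]
    for col in H:
        for a,u,v in blobs(mask(im,col),30):
            if n=="top" and not(50<u<480 and 100<v<290): continue
            z=0.011 if a>500 else .077
            if n=="scene": z=.077 if a<450 else .01
            print(n,col,int(a),round(u,1),round(v,1),back(c,u,v,z).round(3), back(c,u,v,.01).round(3)[:2])
    if n=="top":
        g=cv2.cvtColor(im,cv2.COLOR_RGB2HSV)
        d=cv2.inRange(g[:,:,2],0,60);d[:,:50]=0;d[:100]=0;d[285:]=0;d[:,480:]=0
        for a,u,v in blobs(d): print("dark",a,u,v,back(c,u,v,.077).round(3))
E
```

```text
top red 797 305.4 146.0 [ 0.662 -0.085  0.011] [ 0.662 -0.085]
top red 176 376.9 161.2 [ 0.619 -0.234  0.077] [ 0.63 -0.25]
top yellow 659 237.6 238.6 [0.448 0.066 0.011] [0.448 0.066]
top yellow 111 154.3 150.6 [0.633 0.244 0.077] [0.644 0.259]
top green 716 438.0 205.9 [ 0.529 -0.391  0.011] [ 0.529 -0.392]
top blue 734 230.7 145.3 [0.66  0.086 0.011] [0.66  0.086]
top blue 135 64.7 191.3 [0.543 0.43  0.077] [0.548 0.456]
dark 154.0 364.2792207792208 262.09199134199133 [ 0.402 -0.207  0.077]
scene red 633 204.4 222.7 [ 0.663 -0.08   0.01 ] [ 0.663 -0.08 ]
scene red 151 190.0 162.2 [ 0.619 -0.232  0.077] [ 0.58  -0.341]
scene yellow 613 320.7 223.6 [0.451 0.07  0.01 ] [0.451 0.07 ]
scene yellow 241 304.4 284.8 [0.627 0.239 0.077] [0.589 0.193]
scene green 1568 185.0 308.5 [0.797 0.117 0.01 ] [0.797 0.117]
scene green 250 198.8 150.0 [ 0.575 -0.275  0.077] [ 0.53 -0.39]
scene green 120 291.0 171.9 [ 0.442 -0.057  0.077] [ 0.379 -0.142]
scene green 82 194.1 87.8 [ 0.401 -0.68   0.077] [ 0.333 -0.848]
scene blue 7687 28.4 74.6 [ 0.839 -1.384  0.01 ] [ 0.839 -1.384]
scene blue 7495 202.2 41.9 [ 0.026 -1.415  0.01 ] [ 0.026 -1.415]
scene blue 905 242.9 267.8 [0.662 0.089 0.01 ] [0.662 0.089]
scene blue 468 431.5 340.6 [0.491 0.406 0.01 ] [0.491 0.406]
scene blue 456 544.2 403.5 [0.442 0.565 0.01 ] [0.442 0.565]
scene blue 239 121.2 122.5 [ 0.689 -0.55   0.077] [ 0.66  -0.702]
```

```bash
cat >> h.py <<'E'
def go(p,yaw=0.):
    s=read_state();A=R.from_quat(s["eef_rot"]);T=R.from_euler("z",yaw)*R.from_quat([1,0,0,0])
    print("t",round(s["time"],1),"pos",s["ee_pos"].round(4),"rv",(A.inv()*T).as_rotvec().round(4),"shift",A.inv().apply(np.array(p)-s["ee_pos"]).round(4))
E
python3 -c "
from h import *
go([.40,-.40,.22]);go([.58,-.233,.2])"
```

```text
t 0.2 pos [ 0.227  -0.5821  0.2221] rv [-8.000e-04  2.000e-04  3.718e-01] shift [ 0.2274 -0.1068  0.0022]
t 0.2 pos [ 0.227  -0.5821  0.2221] rv [-8.000e-04  2.000e-04  3.718e-01] shift [ 0.4557 -0.197   0.0222]
```

{"api": "play_rows", "payload": {"increments": "0 0 0.1 0.04 -0.018 0 1; 0 0 0.22 0.085 -0.038 0 1; 0 0 0.372 0.13 -0.058 0 1; 0 0 0.372 0.175 -0.078 0 1; 0 0 0.372 0.22 -0.1 0 1; 0 0 0.372 0.265 -0.12 0 1; 0 0 0.372 0.31 -0.14 0.01 1; 0 0 0.372 0.355 -0.16 0.02 1"}}

```text
time: 1.0
ee_pos: [0.4996, -0.3042, 0.2031]
eef_rot: [1.0, -0.0, 0.0, 0.0]
ft_force: [0.9, -1.0, -0.9]
width: 0.087
grip_force: 0.0
```

Run:
```python
from h import *
go([.61,-.233,.2]);c=wristcam();cv2.imwrite("pics/w1.png",c["color"][:,:,::-1]);print(c["mount"].round(3),c["fx"])
print(read_state()["joint_positions"].round(2))
for col in H:
    for a,u,v in blobs(mask(c["color"],col),100): print(col,a,u,v,back(c,u,v,.077).round(3),back(c,u,v,.011).round(3))
```

```text
t 1.0 pos [ 0.4996 -0.3042  0.2031] rv [ 0.0006 -0.0008 -0.0004] shift [ 0.1104 -0.0712  0.0031]
[[-0.001 -0.967 -0.255  0.07 ]
 [ 1.    -0.001 -0.    -0.001]
 [ 0.    -0.255  0.967 -0.163]
 [ 0.     0.     0.     1.   ]] 368.8623028685339
[ 0.68  0.27 -0.27  1.59  0.07  1.29 -1.16]
red 2275.0 35.53897435897436 16.165421245421243 [ 0.631 -0.125  0.077] [ 0.645 -0.085  0.011]
red 991.5 185.59169608337535 17.166918809884013 [ 0.63  -0.233  0.077] [ 0.644 -0.216  0.011]
green 4771.0 376.13931391043104 142.3690351428771 [ 0.541 -0.375  0.077] [ 0.534 -0.391  0.011]
```

View pics/w1.png

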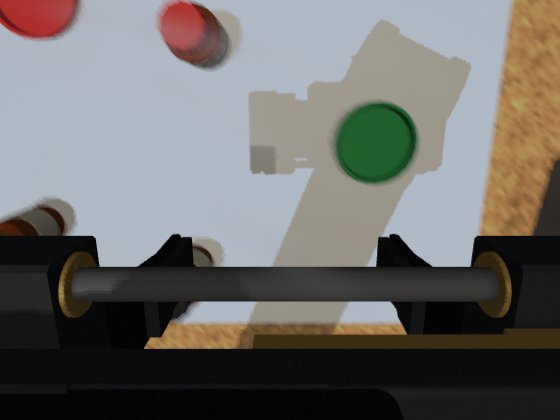

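{"api": "play_rows", "payload": {"increments": "0 0 0 0.025 -0.035 0 1; 0 0 0 0.05 -0.071 0.003 1; 0 0 0 0.05 -0.071 0.003 1; 0 0 0 0.05 -0.071 0.003 1"}}

```text
time: 1.45
ee_pos: [0.5486, -0.2337, 0.1996]
eef_rot: [1.0, 0.001, -0.0, -0.0]
ft_force: [-0.6, -1.1, 0.2]
width: 0.0866
grip_force: 0.0
```

```bash
cat >> h.py <<'E'
def look(name=None,amin=150):
    c=wristcam();s=read_state();print("t",round(s["time"],1),s["ee_pos"].round(4))
    for col in H:
        for a,u,v in blobs(mask(c["color"],col),amin): print(col,int(a),round(u),round(v),"cap",back(c,u,v,.077).round(4)[:2],"dish",back(c,u,v,.011).round(4)[:2])
    if name: cv2.imwrite(f"pics/{name}.png",c["color"][:,:,::-1])
    return c
E
python3 -c "
from h import *
look('w2')"
```

```text
t 1.5 [ 0.5479 -0.2352  0.1997]
red 5608 117 50 cap [ 0.656  -0.1115] dish [ 0.6646 -0.0835]
red 1750 286 100 cap [ 0.6211 -0.2336] dish [ 0.6217 -0.2338]
red 634 121 12 cap [ 0.6811 -0.1171] dish [ 0.6955 -0.0904]
green 4849 448 195 cap [ 0.5482 -0.3633] dish [ 0.5318 -0.3935]
```

View pics/w2.png

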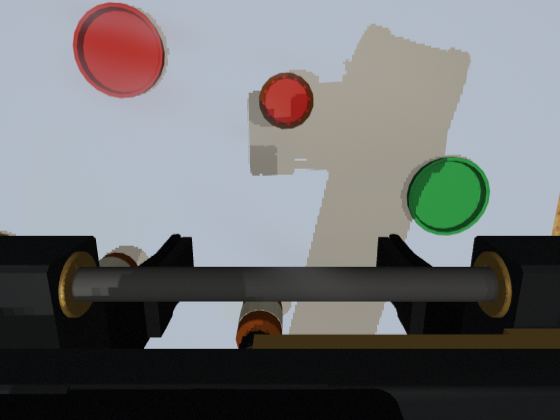

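{"api": "play_rows", "payload": {"increments": "0 0 0 0.035 -0.001 0.01 1; 0 0 0 0.073 -0.001 0.035 1; 0 0 0 0.073 -0.001 0.075 1; 0 0 0 0.073 -0.001 0.115 1; 0 0 0 0.073 -0.001 0.15 1; 0 0 0 0.073 -0.001 0.172 1; 0 0 0 0.073 -0.001 0.172 1; 0 0 0 0.073 -0.001 0.172 0.7", "grip_force": 15}}

```text
time: 2.3
ee_pos: [0.621, -0.2352, 0.0287]
eef_rot: [1.0, -0.001, 0.0, 0.0]
ft_force: [0.3, -0.1, 0.8]
width: 0.0841
grip_force: 0.0
```

{"api": "play_rows", "payload": {"increments": "0 0 0 0 0 0 0.5; 0 0 0 0 0 0 0.35; 0 0 0 0 0 0 0.35; 0 0 0 0 0 0 0.35; 0 0 0 0 0 0 0.35"}}

```text
time: 2.8
ee_pos: [0.6214, -0.2337, 0.0283]
eef_rot: [1.0, -0.0, 0.0, 0.0]
ft_force: [0.6, 0.4, -0.1]
width: 0.0468
grip_force: 0.0
```

{"api": "play_rows", "payload": {"increments": "0 0 0 0 0 0 0.3; 0 0 0 0 0 0 0.3; 0 0 0 0 0 0 0.3; 0 0 0 0 0 0 0.3; 0 0 0 0 0 0 0.3"}}

```text
time: 3.3
ee_pos: [0.6214, -0.2338, 0.0282]
eef_rot: [1.0, -0.0, 0.0, 0.0]
ft_force: [-1.2, 0.3, 1.8]
width: 0.0432
grip_force: 15.0
```

{"api": "play_rows", "payload": {"increments": "0 0 0 0 0 -0.01 0.3; 0 0 0 0 0 -0.03 0.3; 0 0 0 0.005 -0.015 -0.045 0.3; 0 0 0 0.013 -0.045 -0.05 0.3; 0 0 0 0.021 -0.08 -0.05 0.3; 0 0 0 0.03 -0.115 -0.05 0.3; 0 0 0 0.038 -0.14 -0.05 0.3; 0 0 0 0.041 -0.15 -0.05 0.3"}}

```text
time: 4.1
ee_pos: [0.6632, -0.078, 0.0787]
eef_rot: [1.0, 0.003, 0.001, -0.001]
ft_force: [0.9, -0.1, -0.6]
width: 0.0433
grip_force: 15.0
```

Run:
```python
from h import *
look('w3');s=read_state();print(s["width"],s["grip_force"])
```

```text
t 4.2 [ 0.6633 -0.078   0.0786]
red 7979 299 200 cap [ 0.6908 -0.0837] dish [ 0.6738 -0.0863]
red 3296 285 318 cap [ 0.6293 -0.0771] dish [ 0.5877 -0.0771]
red 251 286 263 cap [ 0.6593 -0.0779] dish [ 0.6297 -0.0782]
green 1529 332 2 cap [ 0.7735 -0.0958] dish [ 0.7896 -0.1033]
blue 8497 42 207 cap [0.6865 0.0355] dish [0.6678 0.0807]
0.04364217001798742 15.000555446895305
```

View pics/w3.png

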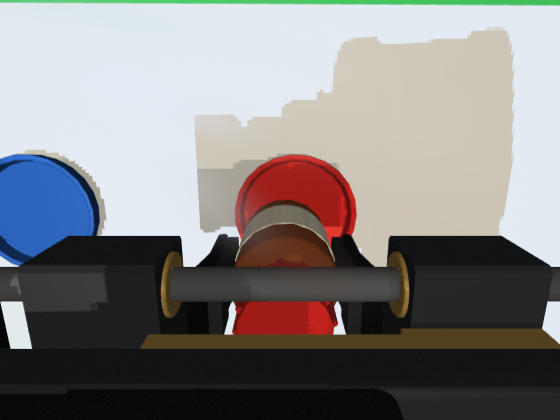

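{"api": "play_rows", "payload": {"increments": "0 0 0 0 0 0 0.3; 0 0 0 0 0 0 0.3; 0 0 0 0 0 0.015 0.3; 0 0 0 0 0 0.03 0.3; 0 0 0 0 0 0.038 0.3; 0 0 0 0 0 0.042 0.3; 0 0 0 0 0 0.045 0.3; 0 0 0 0 0 0.045 0.3"}}

```text
time: 4.95
ee_pos: [0.6624, -0.0838, 0.0329]
eef_rot: [1.0, -0.0, 0.0, 0.0]
ft_force: [-0.2, -0.0, -1.6]
width: 0.0435
grip_force: 15.0
```

{"api": "play_rows", "payload": {"increments": "0 0 0 0 0 0.0005 0.3; 0 0 0 0 0 0.001 0.3; 0 0 0 0 0 0.001 0.5; 0 0 0 0 0 0.001 0.7; 0 0 0 0 0 0.001 0.85; 0 0 0 0 0 0.001 0.9; 0 0 0 0 0 0.001 0.9; 0 0 0 0 0 0.001 0.9"}}

```text
time: 5.75
ee_pos: [0.6624, -0.0837, 0.032]
eef_rot: [1.0, -0.0, 0.0, 0.0]
ft_force: [-0.7, 0.3, 0.1]
width: 0.0738
grip_force: 0.0
```

Run:
```python
from h import *
look();go([.442-.075,-.057,.2])
```

```text
t 5.8 [ 0.6624 -0.0838  0.032 ]
red 12660 287 221 cap [ 0.6945 -0.0836] dish [ 0.6732 -0.0841]
red 3318 284 318 cap [ 0.658  -0.0827] dish [ 0.6163 -0.0826]
red 262 287 262 cap [ 0.6796 -0.0835] dish [ 0.6499 -0.0839]
blue 1379 14 215 cap [0.6968 0.0076] dish [0.6768 0.0583]
t 5.8 pos [ 0.6624 -0.0838  0.032 ] rv [ 0.0001 -0.0001 -0.0002] shift [-0.2954 -0.0267 -0.168 ]
```

{"api": "play_rows", "payload": {"increments": "0 0 0 0 0 -0.03 1; 0 0 0 0 0 -0.075 1; 0 0 0 0 0 -0.12 1; 0 0 0 -0.03 -0.003 -0.155 1; 0 0 0 -0.075 -0.007 -0.168 1; 0 0 0 -0.12 -0.011 -0.168 1; 0 0 0 -0.165 -0.015 -0.168 1; 0 0 0 -0.21 -0.02 -0.168 1"}}

```text
time: 6.6
ee_pos: [0.4506, -0.0636, 0.2]
eef_rot: [1.0, -0.0, 0.0, 0.0]
ft_force: [-0.1, -0.4, 1.1]
width: 0.0869
grip_force: 0.0
```

{"api": "play_rows", "payload": {"increments": "0 0 0 -0.035 -0.004 0 1; 0 0 0 -0.06 -0.007 0 1; 0 0 0 -0.06 -0.007 0 1; 0 0 0 -0.06 -0.007 0 1; 0 0 0 -0.06 -0.007 0 1"}}

```text
time: 7.1
ee_pos: [0.3931, -0.0567, 0.2001]
eef_rot: [1.0, -0.0, 0.0, -0.0]
ft_force: [0.1, -0.8, 0.3]
width: 0.0869
grip_force: 0.0
```

Run:
```python
from h import *
look('w4')
```

```text
t 7.2 [ 0.3931 -0.0566  0.2   ]
yellow 3801 149 127 cap [0.4465 0.0478] dish [0.4426 0.0717]
yellow 432 162 83 cap [0.4786 0.0347] dish [0.4821 0.0556]
green 922 290 122 cap [ 0.45   -0.0596] dish [ 0.447  -0.0605]
```

View pics/w4.png

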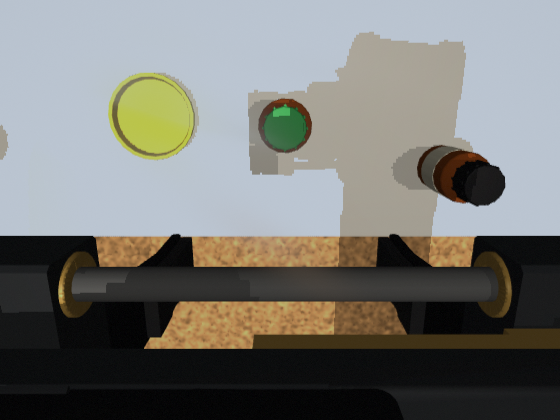

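{"api": "play_rows", "payload": {"increments": "0 0 0 0.03 -0.0005 0.01 1; 0 0 0 0.055 -0.0005 0.035 1; 0 0 0 0.055 -0.0005 0.075 1; 0 0 0 0.055 -0.0005 0.115 1; 0 0 0 0.055 -0.0005 0.15 1; 0 0 0 0.055 -0.0005 0.172 1; 0 0 0 0.055 -0.0005 0.172 1; 0 0 0 0.055 -0.0005 0.172 0.6", "grip_force": 15}}

```text
time: 7.95
ee_pos: [0.4478, -0.056, 0.0282]
eef_rot: [1.0, -0.0, -0.0, -0.0]
ft_force: [0.5, 0.2, 0.1]
width: 0.084
grip_force: 0.0
```

{"api": "play_rows", "payload": {"increments": "0 0 0 0 0 0 0.45; 0 0 0 0 0 0 0.3; 0 0 0 0 0 0 0.3; 0 0 0 0 0 0 0.3; 0 0 0 0 0 0 0.3; 0 0 0 0 0 0 0.3; 0 0 0 0 0 0 0.3"}}

```text
time: 8.65
ee_pos: [0.4475, -0.0563, 0.0282]
eef_rot: [1.0, -0.0, 0.0, 0.0]
ft_force: [-0.7, -0.7, 3.9]
width: 0.0437
grip_force: 15.0
```

{"api": "play_rows", "payload": {"increments": "0 0 0 0 0 -0.01 0.3; 0 0 0 0 0 -0.03 0.3; 0 0 0 0.015 0.005 -0.045 0.3; 0 0 0 0.04 0.02 -0.06 0.3; 0 0 0 0.065 0.05 -0.06 0.3; 0 0 0 0.0835 0.085 -0.06 0.3; 0 0 0 0.0835 0.125 -0.06 0.3; 0 0 0 0.0835 0.165 -0.06 0.3"}}

```text
time: 9.45
ee_pos: [0.531, -0.2223, 0.0883]
eef_rot: [1.0, 0.0, -0.0, -0.0]
ft_force: [0.9, 0.1, -1.3]
width: 0.0437
grip_force: 15.0
```

{"api": "play_rows", "payload": {"increments": "0 0 0 0 0.04 0 0.3; 0 0 0 0 0.08 0 0.3; 0 0 0 0 0.115 0 0.3; 0 0 0 0 0.14 0 0.3; 0 0 0 0 0.158 0 0.3; 0 0 0 0 0.168 0 0.3; 0 0 0 0 0.17 0 0.3; 0 0 0 0 0.17 0 0.3"}}

```text
time: 10.25
ee_pos: [0.5312, -0.39, 0.088]
eef_rot: [1.0, 0.0, 0.0, -0.0]
ft_force: [-0.2, 0.6, -1.8]
width: 0.0433
grip_force: 15.0
```

Run:
```python
from h import *
look('w5');s=read_state();print(s["width"],s["grip_force"]);go([.531,-.3915,.0325])
```

```text
t 10.3 [ 0.5314 -0.3896  0.0881]
green 6332 301 195 cap [ 0.5588 -0.3968] dish [ 0.5426 -0.3997]
green 3117 284 318 cap [ 0.4912 -0.3889] dish [ 0.4493 -0.3888]
0.04381624022157514 15.000035338453017
t 10.3 pos [ 0.5314 -0.3896  0.0881] rv [-0.0008 -0.0002  0.0014] shift [-0.0004  0.0019  0.0556]
```

View pics/w5.png

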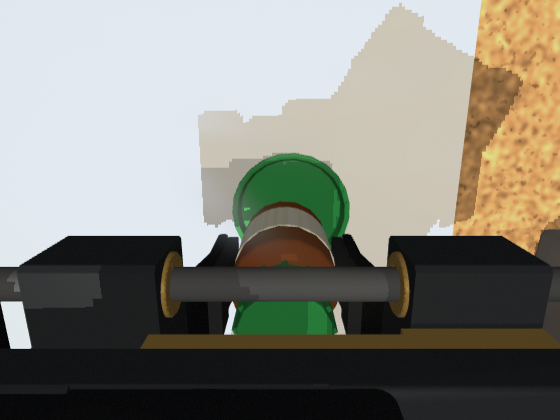

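{"api": "play_rows", "payload": {"increments": "0 0 0 0 0.001 0.01 0.3; 0 0 0 0 0.002 0.025 0.3; 0 0 0 0 0.002 0.04 0.3; 0 0 0 0 0.002 0.049 0.3; 0 0 0 0 0.002 0.053 0.3; 0 0 0 0 0.002 0.0555 0.3; 0 0 0 0 0.002 0.0558 0.3; 0 0 0 0 0.002 0.0558 0.3"}}

```text
time: 11.1
ee_pos: [0.5311, -0.3935, 0.0326]
eef_rot: [1.0, -0.0, 0.0, 0.0]
ft_force: [-0.6, -0.2, -0.8]
width: 0.0435
grip_force: 15.0
```

{"api": "play_rows", "payload": {"increments": "0 0 0 0 0 0.0003 0.3; 0 0 0 0 0 0.0003 0.5; 0 0 0 0 0 0.0003 0.7; 0 0 0 0 0 0.0003 0.9; 0 0 0 0 0 0.0003 0.9; 0 0 0 0 0 0.0003 0.9"}}

```text
time: 11.7
ee_pos: [0.5308, -0.3932, 0.0319]
eef_rot: [1.0, -0.0, 0.0, 0.0]
ft_force: [0.0, -0.7, -0.5]
width: 0.0677
grip_force: 0.0
```

{"api": "play_rows", "payload": {"increments": "0 0 0 0 0 0 1; 0 0 0 0 0 -0.04 1; 0 0 0 0 0 -0.085 1; 0 0 0 0 0 -0.13 1; 0 0 0 0.005 -0.03 -0.16 1; 0 0 0 0.01 -0.075 -0.168 1; 0 0 0 0.01 -0.12 -0.168 1; 0 0 0 0.01 -0.165 -0.168 1"}}

```text
time: 12.5
ee_pos: [0.5409, -0.2265, 0.2004]
eef_rot: [1.0, -0.0, 0.001, 0.0]
ft_force: [0.8, 0.3, -0.1]
width: 0.087
grip_force: 0.0
```

{"api": "play_rows", "payload": {"increments": "0 0 0 0 -0.045 0 1; 0 0 0 0 -0.09 0 1; 0 0 0 0 -0.135 0 1; 0 0 0 0 -0.18 0 1; 0 0 0 0 -0.225 0 1; 0 0 0 0.005 -0.27 0 1; 0 0 0 0.01 -0.315 0 1; 0 0 0 0.02 -0.36 0 1"}}

```text
time: 13.3
ee_pos: [0.5607, 0.1335, 0.2003]
eef_rot: [1.0, -0.0, 0.0, 0.0]
ft_force: [0.8, -1.0, 0.2]
width: 0.0868
grip_force: 0.0
```

{"api": "play_rows", "payload": {"increments": "0 0 0 0 -0.045 0 1; 0 0 0 0 -0.085 0 1; 0 0 0 0 -0.11 0 1; 0 0 0 0 -0.11 0 1; 0 0 0 0 -0.11 0 1; 0 0 0 0 -0.11 0 1"}}

```text
time: 13.9
ee_pos: [0.5613, 0.2402, 0.1998]
eef_rot: [1.0, -0.001, 0.0, 0.0]
ft_force: [-1.2, -0.5, 0.2]
width: 0.0868
grip_force: 0.0
```

Run:
```python
from h import *
look('w6')
```

```text
t 13.9 [0.5614 0.2401 0.1998]
yellow 1429 283 98 cap [0.6354 0.2423] dish [0.6363 0.2426]
yellow 852 449 256 cap [0.5082 0.1045] dish [0.4796 0.0729]
blue 6310 456 66 cap [0.6579 0.1154] dish [0.664  0.0863]
blue 1187 48 218 cap [0.5424 0.433 ] dish [0.5218 0.4774]
```

View pics/w6.png

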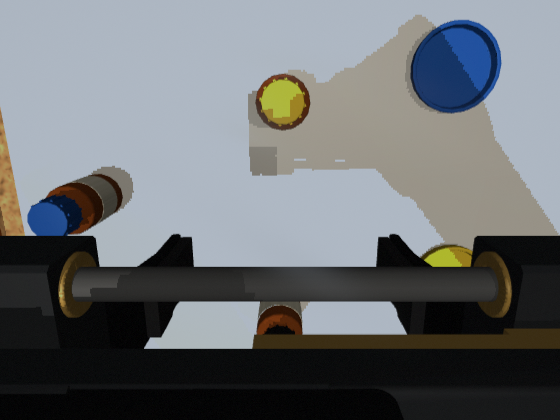

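{"api": "play_rows", "payload": {"increments": "0 0 0 0.035 -0.002 0.01 1; 0 0 0 0.072 -0.002 0.035 1; 0 0 0 0.072 -0.002 0.075 1; 0 0 0 0.072 -0.002 0.115 1; 0 0 0 0.072 -0.002 0.15 1; 0 0 0 0.072 -0.002 0.172 1; 0 0 0 0.072 -0.002 0.172 1; 0 0 0 0.072 -0.002 0.172 0.6", "grip_force": 15}}

```text
time: 14.75
ee_pos: [0.6335, 0.243, 0.0286]
eef_rot: [1.0, -0.001, 0.0, 0.0]
ft_force: [0.6, 0.3, 1.2]
width: 0.084
grip_force: 0.0
```

{"api": "play_rows", "payload": {"increments": "0 0 0 0 0 0 0.45; 0 0 0 0 0 0 0.3; 0 0 0 0 0 0 0.3; 0 0 0 0 0 0 0.3; 0 0 0 0 0 0 0.3; 0 0 0 0 0 0 0.3; 0 0 0 0 0 0 0.3"}}

```text
time: 15.45
ee_pos: [0.6331, 0.2436, 0.0281]
eef_rot: [1.0, -0.0, 0.0, 0.0]
ft_force: [-0.5, -2.1, 2.5]
width: 0.0434
grip_force: 15.0
```

{"api": "play_rows", "payload": {"increments": "0 0 0 0 0 -0.01 0.3; 0 0 0 0 0 -0.03 0.3; 0 0 0 -0.01 0.01 -0.05 0.3; 0 0 0 -0.03 0.03 -0.06 0.3; 0 0 0 -0.055 0.055 -0.06 0.3; 0 0 0 -0.08 0.08 -0.06 0.3; 0 0 0 -0.105 0.105 -0.06 0.3; 0 0 0 -0.13 0.13 -0.06 0.3"}}

```text
time: 16.25
ee_pos: [0.5019, 0.1131, 0.0883]
eef_rot: [1.0, -0.0, 0.0, 0.0]
ft_force: [0.2, -0.6, 0.2]
width: 0.0436
grip_force: 15.0
```

{"api": "play_rows", "payload": {"increments": "0 0 0 -0.022 0.02 0 0.3; 0 0 0 -0.04 0.035 0 0.3; 0 0 0 -0.05 0.043 0 0.3; 0 0 0 -0.0525 0.0455 0 0.3; 0 0 0 -0.0525 0.0455 0 0.3; 0 0 0 -0.0525 0.0455 0 0.3"}}

```text
time: 16.85
ee_pos: [0.4512, 0.0692, 0.0881]
eef_rot: [1.0, 0.0, 0.0, -0.0]
ft_force: [0.5, 0.5, -0.8]
width: 0.044
grip_force: 15.0
```

Run:
```python
from h import *
c=look('w7');s=read_state();print(s["width"],s["grip_force"]);go([.4505,.068,.0325])
m=mask(c["color"],"yellow");k=np.argwhere(m[:235]>0);print("dish cols",k[:,1].min(),k[:,1].max(),"top row",k[:,0].min(),back(c,285,k[:,0].min(),.012))
```

```text
t 16.9 [0.4511 0.0693 0.088 ]
yellow 4999 303 194 cap [0.4793 0.0614] dish [0.4633 0.0581]
yellow 3042 284 318 cap [0.4114 0.0703] dish [0.3698 0.0704]
0.04372902133215531 14.999882405390963
t 16.9 pos [0.4511 0.0693 0.088 ] rv [-0.0006 -0.0004  0.0008] shift [-0.0006  0.0013  0.0555]
dish cols 233 345 top row 155 [0.48930367 0.06998022 0.012     ]
```

View pics/w7.png

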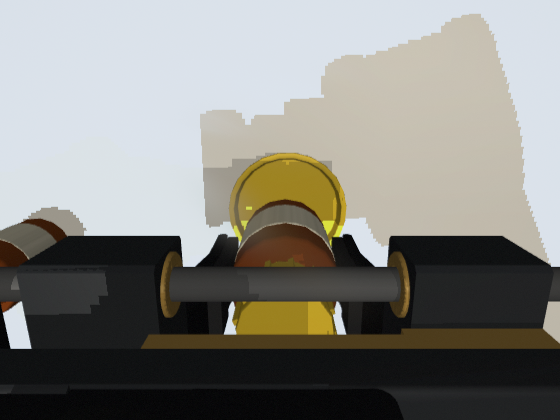

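{"api": "play_rows", "payload": {"increments": "0 0 0 0 0 0.01 0.3; 0 0 0 0 0 0.025 0.3; 0 0 0 0 0 0.04 0.3; 0 0 0 0 0 0.049 0.3; 0 0 0 0 0 0.053 0.3; 0 0 0 0 0 0.0555 0.3; 0 0 0 0 0 0.0558 0.3; 0 0 0 0 0 0.0558 0.3"}}

```text
time: 17.7
ee_pos: [0.4508, 0.0684, 0.0324]
eef_rot: [1.0, -0.0, 0.0, 0.0]
ft_force: [0.8, -0.3, -0.7]
width: 0.0437
grip_force: 15.0
```

{"api": "play_rows", "payload": {"increments": "0 0 0 0 0 0.0003 0.3; 0 0 0 0 0 0.0003 0.5; 0 0 0 0 0 0.0003 0.7; 0 0 0 0 0 0.0003 0.9; 0 0 0 0 0 0.0003 0.9; 0 0 0 0 0 0.0003 0.9; 0 0 0 0 0 0.0003 1"}}

```text
time: 18.4
ee_pos: [0.4504, 0.0683, 0.0318]
eef_rot: [1.0, -0.0, 0.0, 0.0]
ft_force: [-0.3, 0.2, 0.0]
width: 0.0761
grip_force: 0.0
```

{"api": "play_rows", "payload": {"increments": "0 0 0 0 0 -0.03 1; 0 0 0 0 0 -0.075 1; 0 0 0 0 0 -0.12 1; 0 0 0 0.005 -0.02 -0.155 1; 0 0 0 0.01 -0.065 -0.168 1; 0 0 0 0.015 -0.11 -0.168 1; 0 0 0 0.02 -0.155 -0.168 1; 0 0 0 0.02 -0.2 -0.168 1"}}

```text
time: 19.2
ee_pos: [0.4709, 0.2697, 0.1999]
eef_rot: [1.0, -0.001, 0.0, -0.0]
ft_force: [0.8, -0.6, 0.9]
width: 0.0867
grip_force: 0.0
```

{"api": "play_rows", "payload": {"increments": "0 0 0 0 -0.045 0 1; 0 0 0 0 -0.09 0 1; 0 0 0 0 -0.13 0 1; 0 0 0 0 -0.155 0 1; 0 0 0 0 -0.164 0 1; 0 0 0 0 -0.164 0 1; 0 0 0 0 -0.164 0 1"}}

```text
time: 19.9
ee_pos: [0.4705, 0.4318, 0.1995]
eef_rot: [1.0, -0.0, 0.0, 0.0]
ft_force: [-0.1, 0.5, 0.6]
width: 0.0872
grip_force: 0.0
```

Run:
```python
from h import *
look('w8');print(read_state()["joint_positions"].round(2))
```

```text
t 19.9 [0.4709 0.4313 0.1996]
blue 2186 121 184 cap [0.4796 0.5622] dish [0.4654 0.5921]
blue 1604 293 100 cap [0.5438 0.4263] dish [0.5445 0.4248]
blue 546 104 46 cap [0.581  0.5623] dish [0.5904 0.5923]
[-0.31  0.46 -0.68  1.42  0.29  1.36 -2.58]
```

View pics/w8.png

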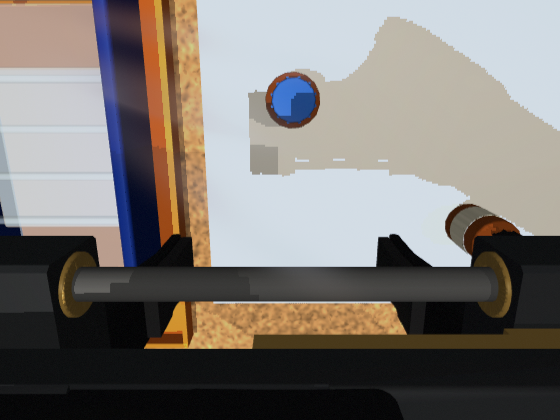

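{"api": "play_rows", "payload": {"increments": "0 0 -0.1 0 0 0 1; 0 0 -0.24 0 0 0 1; 0 0 -0.38 0 0 0 1; 0 0 -0.52 0 0 0 1; 0 0 -0.66 0 0 0 1; 0 0 -0.8 0 0 0 1; 0 0 -0.94 0 0 0 1; 0 0 -1.08 0 0 0 1"}}

```text
time: 20.75
ee_pos: [0.4712, 0.4309, 0.2]
eef_rot: [0.857, 0.516, 0.0, 0.0]
ft_force: [0.4, -0.4, 0.4]
width: 0.0871
grip_force: 0.0
```

Run:
```python
from h import *
print(read_state()["joint_positions"].round(2));go([.543,.427,.2],1.1);go([.543,.427,.0282],1.1)
c=camera("scene");cv2.imwrite("pics/s2.png",cv2.resize(c["color"][180:,250:,::-1],None,fx=2,fy=2))
```

```text
[-0.19  0.51 -0.87  1.42  0.39  1.39 -1.56]
t 20.8 pos [0.4712 0.4309 0.2   ] rv [ 0.001   0.0002 -0.0164] shift [0.0302 0.0652 0.    ]
t 20.8 pos [0.4712 0.4309 0.2   ] rv [ 0.001   0.0002 -0.0164] shift [0.0302 0.0651 0.1718]
```

View pics/s2.png

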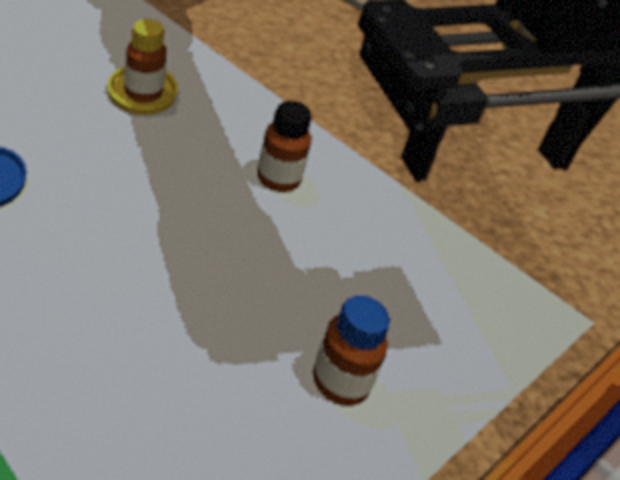

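{"api": "play_rows", "payload": {"increments": "0 0 0 0.015 0.032 0 1; 0 0 0 0.03 0.065 0.02 1; 0 0 0 0.03 0.065 0.06 1; 0 0 0 0.03 0.065 0.1 1; 0 0 0 0.03 0.065 0.14 1; 0 0 0 0.03 0.065 0.165 1; 0 0 0 0.03 0.065 0.172 1; 0 0 0 0.03 0.065 0.172 0.6"}}

```text
time: 21.6
ee_pos: [0.5421, 0.4272, 0.0274]
eef_rot: [0.858, 0.513, -0.001, 0.0]
ft_force: [-0.9, 0.5, 1.4]
width: 0.0838
grip_force: 0.0
```

{"api": "play_rows", "payload": {"increments": "0 0 0 0 0 0 0.45; 0 0 0 0 0 0 0.3; 0 0 0 0 0 0 0.3; 0 0 0 0 0 0 0.3; 0 0 0 0 0 0 0.3; 0 0 0 0 0 0 0.3; 0 0 0 0 0 0 0.3", "grip_force": 15}}

```text
time: 22.3
ee_pos: [0.5424, 0.428, 0.0281]
eef_rot: [0.858, 0.514, 0.0, 0.0]
ft_force: [1.3, -1.1, 3.2]
width: 0.0435
grip_force: 15.0
```

Run:
```python
from h import *
s=read_state();print(s["joint_positions"].round(2));Y=R.from_quat(s["eef_rot"]).as_euler("xyz");print(Y)
go([.6625,.087,.0882],1.1)
```

```text
[-0.23  0.76 -0.76  1.43  0.54  1.17 -1.55]
[ 3.14081788e+00 -4.36508157e-04  1.07943624e+00]
t 22.3 pos [0.5424 0.428  0.0281] rv [ 0.0008 -0.0004 -0.0206] shift [-0.244   0.2668 -0.06  ]
```

{"api": "play_rows", "payload": {"increments": "0 0 0 0 0 -0.01 0.3; 0 0 0 0 0 -0.03 0.3; 0 0 0 -0.007 0.007 -0.05 0.3; 0 0 0 -0.024 0.025 -0.06 0.3; 0 0 0 -0.049 0.052 -0.06 0.3; 0 0 0 -0.074 0.08 -0.06 0.3; 0 0 0 -0.099 0.108 -0.06 0.3; 0 0 0 -0.124 0.136 -0.06 0.3"}}

```text
time: 23.1
ee_pos: [0.604, 0.2525, 0.0888]
eef_rot: [0.858, 0.514, 0.0, 0.0]
ft_force: [0.3, 0.1, -0.7]
width: 0.0433
grip_force: 15.0
```

{"api": "play_rows", "payload": {"increments": "0 0 0 -0.025 0.028 0 0.3; 0 0 0 -0.05 0.056 0 0.3; 0 0 0 -0.075 0.082 0 0.3; 0 0 0 -0.097 0.106 0 0.3; 0 0 0 -0.112 0.122 0 0.3; 0 0 0 -0.12 0.131 0 0.3; 0 0 0 -0.12 0.131 0 0.3; 0 0 0 -0.12 0.131 0 0.3"}}

```text
time: 23.9
ee_pos: [0.6619, 0.0885, 0.0882]
eef_rot: [0.857, 0.515, 0.0, -0.0]
ft_force: [-0.5, 0.3, -0.9]
width: 0.0438
grip_force: 15.0
```

Run:
```python
from h import *
c=look('w9');s=read_state();print(s["width"],s["grip_force"]);go([.6625,.087,.0322],1.08)
m=mask(c["color"],"blue");k=np.argwhere(m[:235,200:370]>0);print("cols",k[:,1].min()+200,k[:,1].max()+200,"top",k[:,0].min())
# rim point furthest along tool x, then back 40 mm
u=(k[:,1].min()+k[:,1].max())/2+200;p=back(c,u,k[:,0].min(),.012);tx=R.from_quat(s["eef_rot"]).apply([1,0,0]);print((p-.04*tx).round(4))
```

```text
t 23.9 [0.6617 0.0891 0.0881]
yellow 490 18 334 cap [0.512  0.1129] dish [0.4425 0.0986]
green 4906 466 119 cap [0.766  0.1052] dish [0.7928 0.088 ]
green 333 551 324 cap [ 0.7671 -0.0168] dish [ 0.7944 -0.0803]
blue 6305 297 196 cap [0.68   0.1097] dish [0.6742 0.0941]
blue 3068 285 318 cap [0.6434 0.0538] dish [0.6238 0.0171]
0.0434374805682667 15.000015042023733
t 23.9 pos [0.6617 0.0891 0.0881] rv [-0.0005 -0.0009  0.002 ] shift [-0.0016  0.0017  0.0559]
cols 235 345 top 156
[0.6641 0.085  0.012 ]
```

View pics/w9.png

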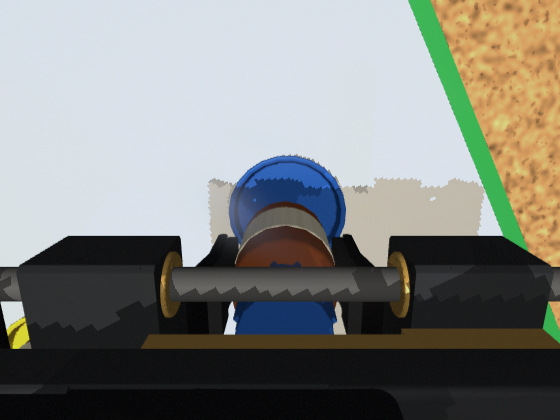

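Aligned within a few mm (dish columns 235–345, bottle at about 286); lowering with a 1–2 mm correction.

{"api": "play_rows", "payload": {"increments": "0 0 0 0 0.001 0.01 0.3; 0 0 0 -0.001 0.001 0.025 0.3; 0 0 0 -0.001 0.001 0.04 0.3; 0 0 0 -0.001 0.001 0.049 0.3; 0 0 0 -0.001 0.001 0.053 0.3; 0 0 0 -0.001 0.001 0.0555 0.3; 0 0 0 -0.001 0.001 0.0558 0.3; 0 0 0 -0.001 0.001 0.0558 0.3"}}

```text
time: 24.75
ee_pos: [0.6631, 0.0858, 0.0323]
eef_rot: [0.858, 0.514, 0.0, 0.0]
ft_force: [0.5, 0.2, -1.5]
width: 0.0432
grip_force: 15.0
```

{"api": "play_rows", "payload": {"increments": "0 0 0 0 0 0.0003 0.3; 0 0 0 0 0 0.0003 0.5; 0 0 0 0 0 0.0003 0.7; 0 0 0 0 0 0.0003 0.9; 0 0 0 0 0 0.0003 0.9; 0 0 0 0 0 0.0003 0.9; 0 0 0 0 0 0.0003 1"}}

```text
time: 25.45
ee_pos: [0.6627, 0.0857, 0.0316]
eef_rot: [0.858, 0.514, -0.0, 0.0]
ft_force: [0.7, -0.5, 0.1]
width: 0.0755
grip_force: 0.0
```

{"api": "play_rows", "payload": {"increments": "0 0 0 0 0 0 1; 0 0 0 0 0 -0.03 1; 0 0 0 0 0 -0.075 1; 0 0 0 0 0 -0.12 1; 0 0 0 0 0 -0.165 1; 0 0 0 0 0 -0.21 1; 0 0 0 0 0 -0.21 1; 0 0 0 0 0 -0.21 1"}}

```text
time: 26.25
ee_pos: [0.6631, 0.0859, 0.2426]
eef_rot: [0.858, 0.514, 0.001, 0.001]
ft_force: [0.5, 0.8, -1.4]
width: 0.0869
grip_force: 0.0
```

Run:
```python
from h import *
s=read_state();print(s["joint_positions"].round(2))
c=camera("scene");cv2.imwrite("pics/s3.png",c["color"][:,:,::-1])
```

```text
[ 0.33  0.54 -0.8   1.27  0.38  1.49 -0.92]
```

View pics/s3.png

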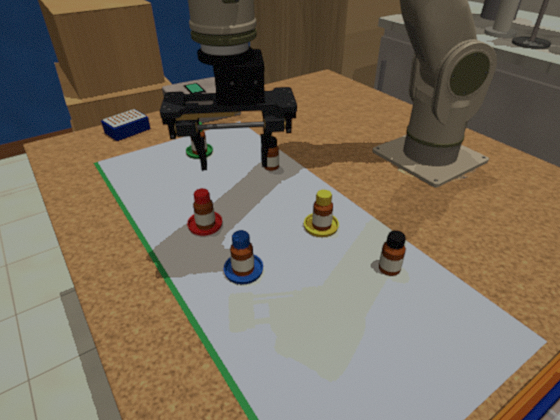

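{"api": "play_rows", "payload": {"increments": "0 0 0 -0.015 -0.03 0 1; 0 0 0 -0.035 -0.065 0 1; 0 0 0 -0.055 -0.1 0 1; 0 0 0 -0.07 -0.13 0 1; 0 0 0 -0.07 -0.13 0 1; 0 0 0 -0.07 -0.13 0 1; 0 0 0 -0.07 -0.13 0 1"}}

```text
time: 27.0
ee_pos: [0.5154, 0.0847, 0.2409]
eef_rot: [0.858, 0.514, -0.0, -0.0]
ft_force: [-0.4, 0.9, 0.2]
width: 0.0868
grip_force: 0.0
```

Run:
```python
from h import *
c=camera("scene");cv2.imwrite("pics/s4.png",cv2.resize(c["color"][110:250,130:330,::-1],None,fx=4,fy=4))
```

```text
(no output)
```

View pics/s4.png

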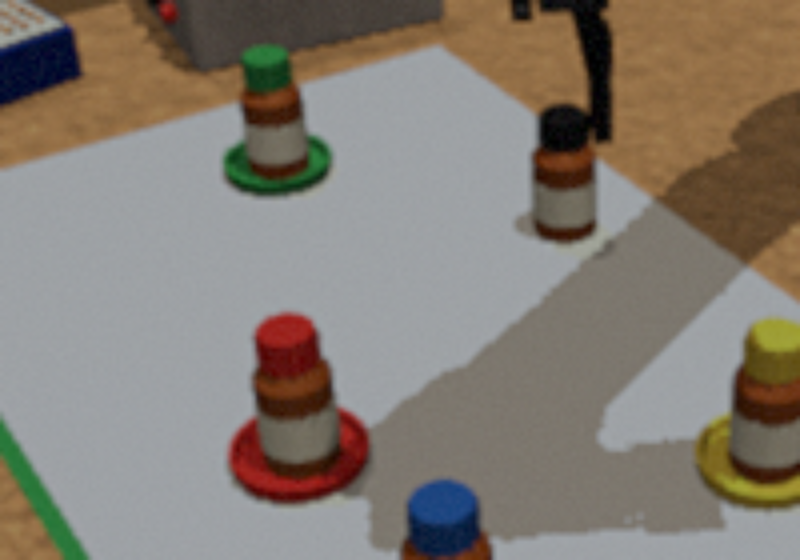

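The picture shows the green, red and yellow bottles upright and centred in their dishes, the blue one in place and a black one untouched.

```bash
python3 -c "
from bench import *
print(close_job())"
```

```text
the job is handed in; nothing more can be done
None
```

The job is handed in: all four coloured-cap bottles stand upright in the dish of their own colour, the black-capped bottles were not touched, and it took about 27 s of the 109 s; the hand-in returned no verdict.

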